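Slide the bottle carrier into its bay and latch it

ROBOT

A 6-joint arm with a two-finger parallel gripper is mounted at the origin on a cart in front of the work surface, level with it; the furniture and walls round the work are solid. World frame = base frame: x ahead of the robot, y to its left, z up, the work surface at z = 0. Lengths are in m, angles in degrees, forces in N, time in s.
With the tool pointing down it reaches from about 0.15 to 0.775 m from the base axis. Payload 6.1 kg.
Tool frame: the origin (TCP) lies on the centre line of the jaws, within the pads' length; the fingertips stand 25 mm ahead of it and the grasp point (between the pads) lies 6 mm ahead of it (ctrl.tip_reach is the distance from the TCP to the fingertips, in m); z points along the fingers, y is the line along which they close (so a half turn about z gives the same grasp; the last joint's range is limited). The gripper opens to 85 mm and grips with 20 to 120 N. Pads are 22 mm wide; open, the fingers measure 114 mm over their backs; the gripper's body (76 mm by 85 mm) begins 54 mm behind the grasp point. The pads swing forward as they close: fully open they stand 13 mm farther back than shut.
Start: joints at [68.01, 7.208, -2.269, 80.523, 0, 90], TCP at [0.197, 0.487, 0.256] pointing down, gripper open.
Joint ranges: [-155.77, 155.77], [-54.66, 111.73], [-72.52, 77.12], [-102.08, 115.82], [-83.92, 84.16], [-180, 180]. Speed limits (degrees/s): [136.94, 136.94, 172.46, 180, 180, 180].

INTERFACE

Orientations are given as a 3x3 rotation matrix whose columns are the frame's x, y, z axes.
In Python, from cell import get_obs, cams, workorder, ctrl gives the robot as it stands.
- The arm moves only by the shell command python3 -m handwheel 'ROWS' [FORCE]. ROWS is a JSON object of lists of equal length, an entry for each row: "translation": the shift along the tool's x, y, z in m, a list of three; "roll": the turn about the tool's z in degrees; "gripper": the closure in counts, from 0 (fully open) to 255 (shut). In form: {"translation": [[x, y, z], ...], "roll": [roll, ...], "gripper": [gripper, ...]}. A call has 1 to 20 rows; each row shifts and turns the commanded pose from where the row before left it, along the tool's axes as they then stand; what a row does not reach is not made up. A row lasts 1/8 s, in which the tool goes at most 62.5 mm and 10.7 degrees, less where a joint would pass 70% of its speed; a pose out of reach is approached as far as the arm can. A call is refused whole if a number of a shift passes 0.0625 or a number of a turn 10.7, either way. A call with a gripper value outside its range is refused whole. The fingers move at their own pace and stop on an object; FORCE is the grip in N (left out, the last holds). Time passes only in rows, so rows that do not move let the fingers close. It gives the time, the measured TCP pose, the force, the opening and the grip force at its end, in the units of the state.
- get_obs(): the state, without advancing time (a new reading comes with each control period).
- cams.grab_frame(name): name is "scene" or "side" or "wrist"; returns the picture (480x640x3 uint8, red, green, blue); there is no depth.
- cams.camera_info(name): a dict with "mtx" (3x3 intrinsics, pixels), "eye" and "orientation" of the camera in the world; the wrist camera has in their place "tool_from_camera" (4x4, takes a point from camera to tool coordinates, whose origin is the TCP and whose axes are the flange's). Camera axes: x right, y up, looking along -z (the intrinsics and any distortion apply to the point x, -y, -z); pixel columns grow to the right and rows downward; lengths in m; the calibration is good to about 2 mm. A picture is of the moment at which its call begins: read the wrist's pose just before it. camera_info takes no time and is no camera call.
- workorder.sign_off(): hands the job in; it is judged then, once.
The state is a dict: "time": time; "qpos": joint angles; "joint_vel": joint speeds; "joint_efforts": joint torques, N m; "eef_pos": TCP position; "orientation": TCP orientation; "ft_force": force on the tool from outside, world axes, zero at the start; "torque": the same for the moment, N m; "opening": finger opening in m; "gripper_force": force on a finger pad.
Only numpy, scipy, OpenCV 4.12 (cv2) and the standard library are available. Lean on these libraries where they do the work, as an engineer would, in place of code of your own. Each camera call takes 0.05 s, during which the arm holds its last target. There are 200 camera calls.

TASK

Push the tall carrier with its two full bottles across the bench into the open bay, pushing it low at its base so that it slides on its feet and never tips, until it stands fully home against the bay's back stop. Then swing the bay's turn latch shut behind it with a fingertip, all the way round to its stop. Do not grasp or lift anything, do not push on the bottles, and leave the other things on the bench where they are.

Things in the scene. Friction and masses are not known exactly. Their poses are not given: they have to be found in the camera images.
- carrier: White bottle carrier, about 1 kg full, loose on four rubber feet. Origin: centre of its 130 (x) by 170 (y) footprint on the bench; x to its leading side, which enters the bay first, y left, z up. Bin at x -25 to +65, long walls 90 high, ends 108; bottles in it reach z 167; steel handle bar along y at x +20, z 196. It tips over its front feet if pushed more than about 35 above the bench.
- push_face (a point): Where to push: middle of the outer face of the carrier's low drip ledge, at carrier x -65, y 0, z 20. The ledge is an open tray along the whole near side (170 wide), its lip 34 high and 4 thick; the tall bin wall stands 40 ahead of this face. Its frame is parallel to the carrier's. Sliding the carrier takes 7 to 14 N.
- bay: Aluminium bay screwed to the bench, open roughly towards the robot. Origin: on the bench where the carrier's origin stands when home; then both frames coincide. x points into the bay (the way to push), y left. Back stop bumpers at x +65, 45 high at most. No floor: the carrier slides on the bench. The latch post stands at x -77, y +132, outside the carrier's way.
- bay_mouth (a point): Middle of the bay's mouth on the bench, at bay x -49, y 0. Here the flared rails are about 210 apart; they narrow until bay x -5 and run parallel from there to x +78, 178 apart (the carrier is 170 wide). Rails 22 high. Frame parallel to the bay's.
- latch (a joint): Turn latch, a steel bar on a vertical axis on the latch post; positive anticlockwise from above. 0: it points straight out of the bay (bay -x). 1.571: shut, at its stop, pointing along bay -y across behind the ledge, 4 from a carrier that is home. Starts open at -0.7 to -0.1, swung outwards. Turns stiffly (0.04 N m), stays where left. Bar 16 wide, 100 long from the pivot, 26 to 38 above the bench.
- latch_pivot (a point): The latch's pivot axis, on the post, 25 above the bench.
- latch_knob (a point): Small black knob upright on the latch bar, 86 from the pivot, diameter 16, top 50 above the bench; this point is on its axis, 45 above the bench.
- bottle_1: Clear glass bottle with blue screw cap, diameter 74, height 159, standing loose in the left cell of the carrier. Origin: centre of its underside, z up its axis.
- bottle_2: The same kind of bottle in the right cell of the carrier.
- conical_rack: Foam block rack, 62 by 120 by 44, with two capped conical tubes that reach 116 above the bench; stands right beside the bay's right rail. Leave it. Origin: centre of its underside.
- beaker: Glass beaker, diameter 52, height 70, left of the bay. Leave it. Origin: centre of its underside.
- mouse: Black computer mouse, 110 by 58 by 43, front right of the carrier. Leave it. Origin: centre of its underside.
- timer: White bench timer, 62 by 66 by 20, at the front edge, to the right. Leave it. Origin: centre of its underside.
- tube_rack: Green tube rack, 82 by 210 by 31, to the right. Leave it. Origin: centre of its underside.
- marker_blue: Marker pen, 130 long, 12 thick, lying at the front left. Leave it. Origin: its middle, underside.
Mind the look-alikes: they are no part of the job. Leave any black look-alike of the bottle_1 alone.

How it is judged (in metres and radians):
On the way, in this order (a step that is already met when the one before it is completed fails the run):
1. the carrier stands home in the bay, upright (x of carrier in the frame of bay between -0.008 and 0.008 m and y of carrier in the frame of bay between -0.009 and 0.009 m and angle between the x axis of carrier and the x axis of bay, either way round below 0.06 rad and angle between carrier's own z axis and vertical below 0.03 rad and height (world z) of carrier below 0.008 m), for 0.2 s.
2. the latch is swung shut behind it (all of step 1 and value of joint latch above 1.48 rad), for 0.2 s.
At the end, for the whole second after the job is handed in: The carrier rests on its feet in the bay: within 8 mm of home along the bay, 9 mm across it and 0.06 rad of its direction; the latch is at 1.48 rad or more (shut is 1.571); both bottles stand upright in their cells (all of step 2 and linear speed of carrier below 0.02 m/s and angular speed of carrier below 0.1 rad/s and angle between each of bottle_1, bottle_2's own z axis and vertical below 0.12 rad and horizontal distance between each of bottle_1, bottle_2 and carrier below 0.06 m); the robot touches nothing.
It fails at once if the carrier is tipped (more than 0.12 rad) or lifted off the bench (10 mm) (angle between carrier's own z axis and vertical above 0.12 rad or height (world z) of carrier above 0.01 m).
It fails at once if a bottle tips or is lifted in its cell (angle between any of bottle_1, bottle_2's own z axis and vertical above 0.25 rad or height (world z) of any of bottle_1, bottle_2 above 0.03 m).
It fails at once if the robot presses on a bottle (more than 2 N) (contact force between any of the fingers, the arm and bottle_1 above 2 N or contact force between any of the fingers, the arm and bottle_2 above 2 N).
It fails at once if another thing on the bench is moved (more than 20 mm) (distance of any of conical_rack, beaker, mouse, timer, tube_rack, marker_blue from where it was at the start of the episode above 0.02 m).
It fails at once if another thing is knocked over (angle between any of conical_rack, beaker, mouse, timer, tube_rack's own z axis and vertical above 0.3 rad).
It also fails if it takes over 67 s, if anything falls off the work surface, if the arm or the gripper's body presses on something with over 40 N, if the wrist force passes 120 N, or if a joint passes its speed limit or range.

## Working session

There is one attempt and no reset: what is moved stays moved. The work goes in short steps, Python scripts to look and compute and a shell command to move; the robot and the scene stay as the last step left them, time stands still between calls to the robot, and variables do not carry over. Pictures are saved under pics/ and viewed, at most 10 in all, crops included, and the job is handed in when it is done.

```bash
mkdir -p pics; ls; python3 - <<'E'
from cell import get_obs, cams, ctrl
import cv2, numpy as np
o=get_obs(); print(o['time'],o['eef_pos'],o['orientation'],o['opening'],ctrl.tip_reach)
for n in ("scene","side","wrist"):
    print(n,cams.camera_info(n))
    cv2.imwrite(f"pics/{n}0.png",cams.grab_frame(n)[:,:,::-1])
E
```

```text
pics
0.0 [0.19642925 0.48646062 0.25551621] [[-9.27261461e-01  3.74413948e-01 -6.15194661e-04]
 [ 3.74414453e-01  9.27260232e-01 -1.50976818e-03]
 [ 5.16727934e-06 -1.63028762e-03 -9.99998671e-01]] 0.08545198324232725 0.025
scene {'mtx': array([[497.92689859,   0.        , 327.7093905 ],
       [  0.        , 497.92689859, 231.80800262],
       [  0.        ,   0.        ,   1.        ]]), 'eye': array([ 0.23164835, -0.67858061,  0.82209192]), 'orientation': array([[ 0.91693493,  0.28553949, -0.27874278],
       [-0.39900737,  0.6476055 , -0.64915348],
       [-0.00484359,  0.70645192,  0.70774446]])}
side {'mtx': array([[533.42570603,   0.        , 325.66254479],
       [  0.        , 533.42570603, 235.2612484 ],
       [  0.        ,   0.        ,   1.        ]]), 'eye': array([0.30047955, 0.50951321, 0.96490392]), 'orientation': array([[-0.88958241,  0.39592093, -0.22779321],
       [-0.456537  , -0.75457996,  0.47136298],
       [ 0.01473428,  0.52331224,  0.85201361]])}
wrist {'mtx': array([[351.14595001,   0.        , 316.1576776 ],
       [  0.        , 351.14595001, 241.20006091],
       [  0.        ,   0.        ,   1.        ]]), 'tool_from_camera': array([[-2.28524809e-04,  9.63039487e-01,  2.69360159e-01,
         6.76655864e-02],
       [ 9.99999961e-01,  1.77289336e-04,  2.14538664e-04,
        -2.02926615e-04],
       [ 1.58854521e-04,  2.69360197e-01, -9.63039490e-01,
        -1.17063358e-01],
       [ 0.00000000e+00,  0.00000000e+00,  0.00000000e+00,
         1.00000000e+00]])}
```

View pics/scene0.png

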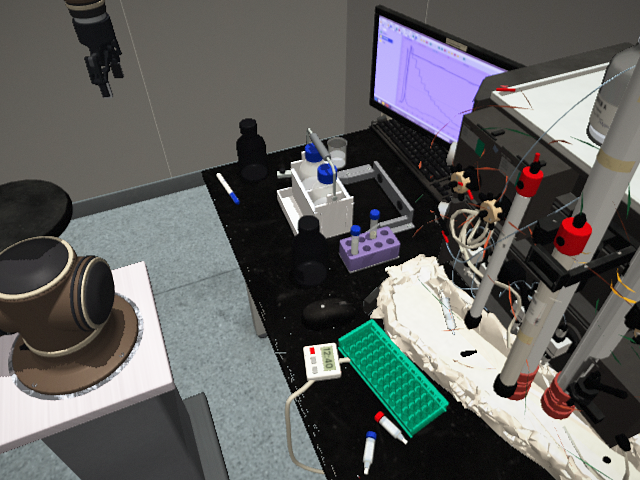

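View pics/side0.png

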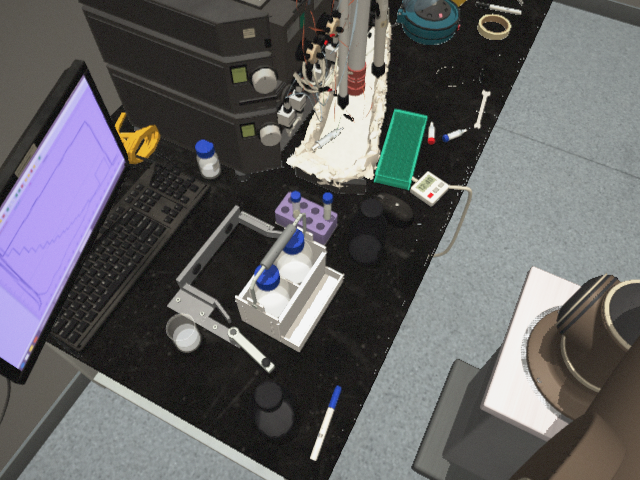

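The side view shows the carrier at about (290,290), the bay's U frame at (180–240, 205–300), and the latch from pivot (233,333) to tip (270,368). Two black bottle look-alikes stand at (270,410) and (367,235). I'll crop in for corner pixels.

```bash
python3 - <<'E'
import cv2
a=cv2.imread("pics/side0.png")[195:385,155:355]
b=cv2.imread("pics/scene0.png")[120:260,250:430]
cv2.imwrite("pics/c1.png",cv2.resize(a,(800*200//200*3//4,570),interpolation=cv2.INTER_CUBIC)) # x3
cv2.imwrite("pics/c2.png",cv2.resize(b,None,fx=4,fy=4,interpolation=cv2.INTER_CUBIC))
E
```

```text
(no output)
```

View pics/c1.png

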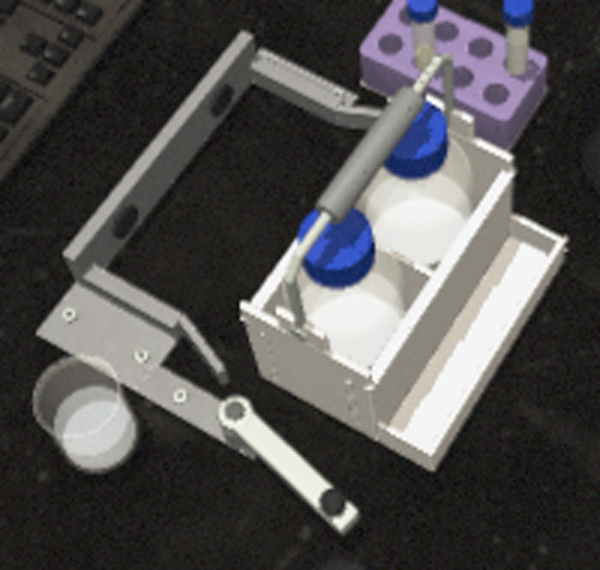

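View pics/c2.png

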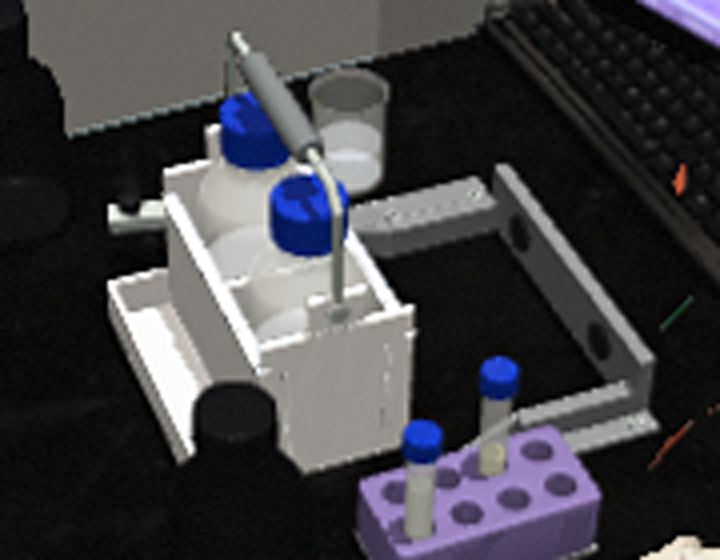

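```bash
cat > h.py <<'E'
import numpy as np
from cell import cams
def ray(cam,px,z):
    i=cams.camera_info(cam); K=i['mtx']; R=np.array(i['orientation'])
    d=np.linalg.solve(K,[px[0],px[1],1.]); d=R@[d[0],-d[1],-d[2]]
    e=np.array(i['eye']); return e+d*(z-e[2])/d[2]
def s(u,v,z): return ray("side",(155+(u+.5)/3-.5,195+(v+.5)/3-.5),z)
def c(u,v,z): return ray("scene",(250+(u+.5)/4-.5,120+(v+.5)/4-.5),z)
E
python3 - <<'E'
from h import *
np.set_printoptions(precision=4,suppress=True)
P=dict(pivot=s(236,411,.040),knob=s(333,497,.050),knob_c=c(128,198,.050),
ledR=s(566,240,.034),ledL=s(436,460,.034),ledL_c=c(109,283,.034),
finL=s(243,308,.108),nearR=s(513,165,.108),nearL=s(372,380,.108),nearLc=c(165,172,.108),finRc=c(410,310,.108),nearRc=c(258,347,.108),
botR_c=c(305,474,.0),
railL0=s(90,268,.022),railL1=s(185,322,.022),flare=s(225,378,.022),
railR0=s(255,55,.022),railR1=s(350,102,.022),
bL=s(68,252,.06),bR=s(248,38,.06),bLc=c(500,168,.06),bRc=c(653,360,.06))
for k,v in P.items(): print(k,v[:2])
d=lambda a,b:(np.degrees(np.arctan2(*(P[b]-P[a])[[1,0]])),np.linalg.norm(P[b]-P[a]))
for a,b in [('ledR','ledL'),('nearR','nearL'),('nearRc','nearLc'),('nearL','finL'),('nearRc','finRc'),('railL1','railL0'),('railR1','railR0'),('bR','bL'),('bRc','bLc'),('pivot','knob')]: print(a,b,*d(a,b))
E
```

```text
pivot [0.6028 0.2601]
knob [0.5207 0.2817]
knob_c [0.5186 0.2799]
ledR [0.4773 0.0591]
ledL [0.4811 0.2294]
ledL_c [0.4855 0.2253]
finL [0.6111 0.2226]
nearR [0.5153 0.0633]
nearL [0.5219 0.2268]
nearLc [0.5254 0.2224]
finRc [0.6041 0.0528]
nearRc [0.517  0.0585]
botR_c [0.5434 0.0583]
railL0 [0.7457 0.2156]
railL1 [0.6698 0.2192]
flare [0.6265 0.2398]
railR0 [0.7396 0.0234]
railR1 [0.6604 0.0262]
bL [0.7465 0.2245]
bR [0.7336 0.0333]
bLc [0.7393 0.2015]
bRc [0.7362 0.0077]
ledR ledL 88.71764777236339 0.1703273821682603
nearR nearL 87.68220591755508 0.16359969396286228
nearRc nearLc 87.06668455309557 0.16411677536722968
nearL finL -2.7181116816758903 0.08931097511278903
nearRc finRc -3.7413691105873816 0.08731308065066402
railL1 railL0 -2.7762340165611032 0.07598755984451157
railR1 railR0 -2.0379642530391315 0.07929493740895326
bR bL 86.1362501345236 0.19171023654301536
bRc bLc 89.1026561363292 0.1937864189976515
pivot knob 165.22502324052675 0.08546594851303187
```

```bash
python3 - <<'E'
from h import *
for n,u,v,z in [("blk1 base",273,420,0),("blk1 top",266,395,.159),("blk2 base",366,250,0),("blk2 top",371,207,.159),("mark a",336,390,.01),("mark b",315,458,.01),("beaker rim",184,333,.07)]:
    print(n,ray("side",(u,v),z).round(3))
E
python3 -m handwheel '{"translation":[[0,0,0],[0,0,0]],"roll":[-10,-9.5],"gripper":[0,0]}'
```

```text
blk1 base [0.467 0.356 0.   ]
blk1 top [0.467 0.355 0.159]
blk2 base [ 0.467 -0.031  0.   ]
blk2 top [ 0.47  -0.029  0.159]
mark a [0.392 0.261 0.01 ]
mark b [0.372 0.378 0.01 ]
beaker rim [0.669 0.31  0.07 ]
time: 0.4
eef_pos: [0.1965, 0.4866, 0.2559]
orientation: [[-0.999, 0.038, -0.0], [0.038, 0.999, -0.001], [0.0, -0.001, -1.0]]
ft_force: [0.4, 0.1, 0.9]
opening: 0.0855
gripper_force: 0.0
```

```bash
python3 -m handwheel '{"translation":[[-0.0314,-0.042,0],[-0.0314,-0.042,0],[-0.0314,-0.042,0],[-0.0314,-0.042,0],[-0.0314,-0.042,0],[-0.0314,-0.042,0],[-0.0314,-0.042,0],[-0.0314,-0.042,0],[0,0,0],[0,0,0]],"roll":[0,0,0,0,0,0,0,0,0,0],"gripper":[0,0,0,0,0,0,0,0,0,0]}'
python3 - <<'E'
from cell import get_obs,cams
import cv2
o=get_obs();print(o['time'],o['eef_pos'],o['orientation'])
cv2.imwrite("pics/w1.png",cams.grab_frame("wrist")[:,:,::-1])
E
```

```text
time: 1.65
eef_pos: [0.4327, 0.1402, 0.2561]
orientation: [[-0.999, 0.044, -0.001], [0.044, 0.999, 0.0], [0.001, 0.0, -1.0]]
ft_force: [-0.7, 0.5, 0.7]
opening: 0.0852
gripper_force: 0.0
1.65 [0.43270384 0.14016044 0.25605334] [[-9.99020836e-01  4.42348389e-02 -8.05126872e-04]
 [ 4.42347198e-02  9.99021152e-01  1.65081271e-04]
 [ 8.11641118e-04  1.29305068e-04 -9.99999662e-01]]
```

View pics/w1.png

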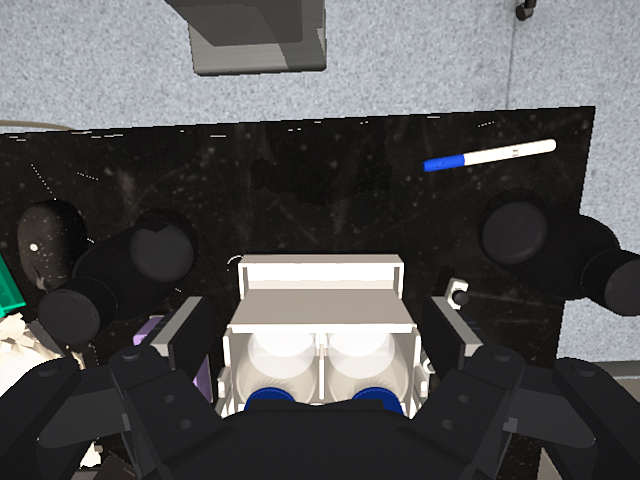

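The wrist view shows the ledge's outer lip running from (243,255) to (403,256), almost parallel to the jaws. The latch knob is at (460,297). I'll convert both to world coordinates.

```bash
cat >> h.py <<'E'
def wr(px,z,o):
    i=cams.camera_info("wrist"); T=i['tool_from_camera']; R=np.array(o['orientation'])
    d=np.linalg.solve(i['mtx'],[px[0],px[1],1.]); d=R@(T[:3,:3]@[d[0],-d[1],-d[2]])
    e=np.array(o['eef_pos'])+R@T[:3,3]; return e+d*(z-e[2])/d[2]
E
python3 - <<'E'
from h import *; from cell import get_obs
o=get_obs()
for n,p,z in [("L",(403,256),.034),("R",(243,255),.034),("knob",(460,297),.05)]: print(n,wr(p,z,o).round(4))
E
```

```text
L [0.4788 0.2265 0.034 ]
R [0.4707 0.0643 0.034 ]
knob [0.519  0.2805 0.05  ]
```

```bash
python3 -m handwheel '{"translation":[[0,0.003,0.05],[0,0,0.05],[0,0,0.05],[0,0,0.04],[0,0,0.02],[0,0,0.01],[0,0,0],[0,0,0]],"roll":[0,0,0,0,0,0,0,0],"gripper":[0,0,0,0,0,0,0,0]}'; python3 - <<'E'
from cell import cams
import cv2
cv2.imwrite("pics/s2.png",cv2.resize(cams.grab_frame("side")[195:385,155:405,::-1],None,fx=3,fy=3,interpolation=2))
E
```

```text
time: 2.7
eef_pos: [0.4337, 0.1438, 0.0373]
orientation: [[-0.999, 0.043, 0.002], [0.043, 0.999, 0.001], [-0.002, 0.001, -1.0]]
ft_force: [-0.1, -0.1, 0.2]
opening: 0.0852
gripper_force: 0.0
```

View pics/s2.png

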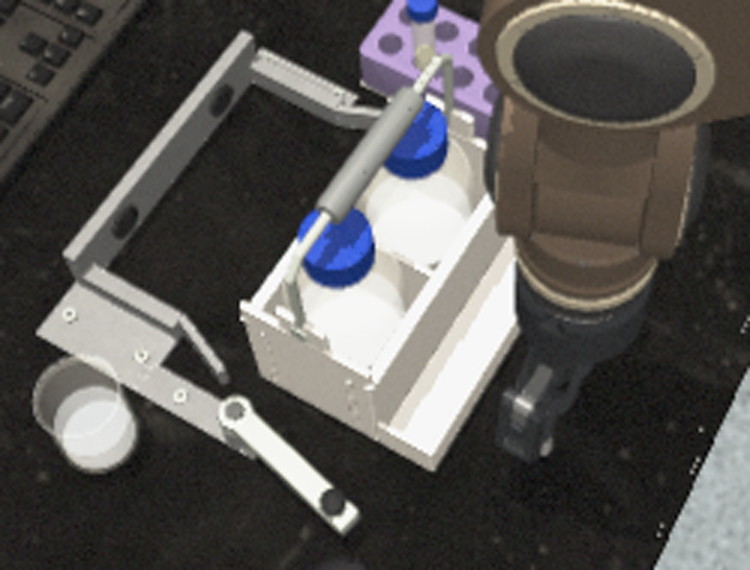

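```bash
python3 -m handwheel '{"translation":[[-0.005,0,0.005],[-0.008,0,0],[-0.006,0,0],[-0.004,0,0],[-0.003,0,0],[-0.003,0,0],[-0.003,0,0],[-0.003,0,0],[0,0,0]],"roll":[0,0,0,0,0,0,0,0,0],"gripper":[0,0,0,0,0,0,0,0,0]}'
```

```text
time: 3.88
eef_pos: [0.4683, 0.1417, 0.0313]
orientation: [[-0.999, 0.043, 0.0], [0.043, 0.999, 0.0], [-0.0, 0.0, -1.0]]
ft_force: [-0.4, -0.6, -0.1]
opening: 0.085
gripper_force: 0.0
```

```bash
python3 -m handwheel '{"translation":[[-0.003,0,0],[-0.003,0,0],[-0.003,0,0],[-0.003,0,0]],"roll":[0,0,0,0],"gripper":[0,0,0,0]}'
```

```text
time: 4.38
eef_pos: [0.4721, 0.1414, 0.031]
orientation: [[-0.999, 0.042, -0.016], [0.042, 0.999, 0.002], [0.016, 0.002, -1.0]]
ft_force: [-37.0, 3.3, 32.1]
opening: 0.085
gripper_force: 18.7
```

```bash
python3 - <<'E'
from cell import cams
import cv2
cv2.imwrite("pics/s3.png",cv2.resize(cams.grab_frame("side")[195:385,155:405,::-1],None,fx=3,fy=3,interpolation=2))
cv2.imwrite("pics/w3.png",cams.grab_frame("wrist")[:,:,::-1])
E
python3 -m handwheel '{"translation":[[0.003,0,0],[0.003,0,0],[0.003,0,0]],"roll":[0,0,0],"gripper":[0,0,0]}'
```

```text
time: 4.85
eef_pos: [0.4712, 0.1416, 0.0314]
orientation: [[-0.999, 0.043, 0.001], [0.043, 0.999, -0.0], [-0.001, -0.0, -1.0]]
ft_force: [0.4, -0.2, 0.2]
opening: 0.0852
gripper_force: 0.0
```

View pics/w3.png

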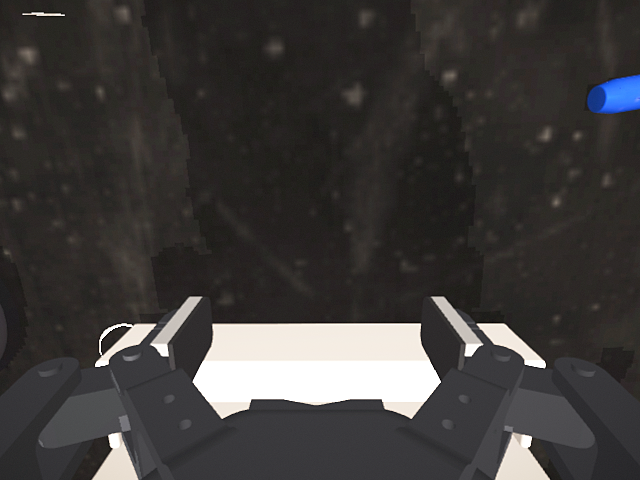

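View pics/s3.png

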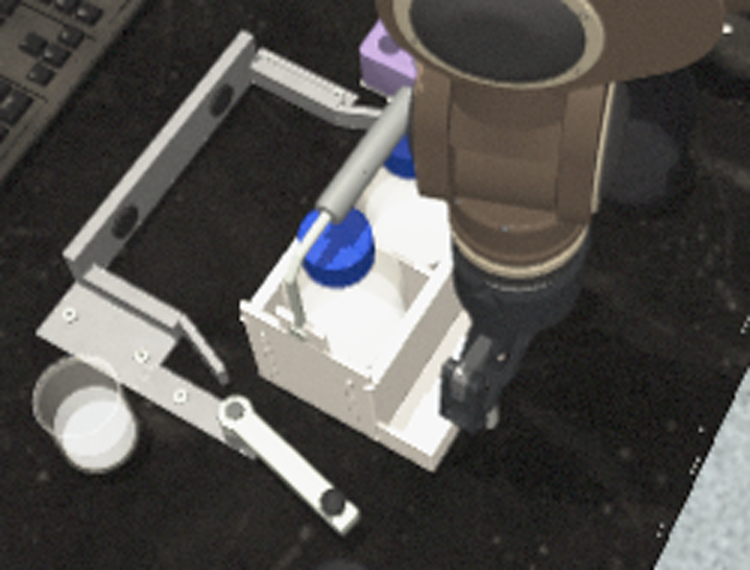

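```bash
python3 - <<'E'
from h import *; from cell import get_obs
o=get_obs();print(o['eef_pos'],o['ft_force'])
o=dict(o); o['eef_pos']=np.array([.4721,.1414,.031]); o['orientation']=np.array([[-0.999, 0.042, -0.016], [0.042, 0.999, 0.002], [0.016, 0.002, -1.0]])
for n,p,z in [("lip mid",(316,323),.034),("lipL",(505,324),.034),("lipR",(130,324),.034),("pad edge back bottom?",(203,296),.02),("bottom",(203,296),.03)]: print(n,wr(p,z,o).round(4))
print(s(436,460,.034),s(433,470,0))
E
```

```text
[0.47116701 0.14159845 0.03137138] [ 0.35164612 -0.17352687  0.15306396]
lip mid [0.467  0.1411 0.034 ]
lipL [0.4703 0.2094 0.034 ]
lipR [0.4645 0.0741 0.034 ]
pad edge back bottom? [0.4606 0.0966 0.02  ]
bottom [0.4564 0.1003 0.03  ]
[0.48110192 0.22935014 0.034     ] [4.86255218e-01 2.25669554e-01 1.11022302e-16]
```

The pads do bear on the lip at the right height. But the arm's compliance pressed down on the carrier (32 N) and jammed it. I'll push again with a slight upward bias and keep an eye on Fz.

```bash
python3 -m handwheel '{"translation":[[-0.002,0,-0.0005],[-0.001,0,-0.0005]],"roll":[0,0],"gripper":[0,0]}'
```

```text
time: 5.1
eef_pos: [0.4724, 0.1415, 0.0316]
orientation: [[-0.999, 0.043, -0.004], [0.043, 0.999, 0.001], [0.004, 0.0, -1.0]]
ft_force: [-7.2, 2.2, -0.8]
opening: 0.0854
gripper_force: 3.8
```

```bash
python3 -m handwheel '{"translation":[[-0.001,0,-0.0005],[-0.001,0,-0.0005]],"roll":[0,0],"gripper":[0,0]}'
```

```text
time: 5.35
eef_pos: [0.4737, 0.1413, 0.0322]
orientation: [[-0.999, 0.043, -0.005], [0.043, 0.999, 0.0], [0.005, 0.0, -1.0]]
ft_force: [-7.7, 0.9, -1.3]
opening: 0.0853
gripper_force: 3.7
```

```bash
python3 -m handwheel '{"translation":[[-0.002,0,0],[-0.002,0,0],[-0.003,-0.0002,0],[-0.003,-0.0002,0]],"roll":[0,0,0,0],"gripper":[0,0,0,0]}'
```

```text
time: 5.85
eef_pos: [0.4836, 0.1403, 0.0321]
orientation: [[-0.999, 0.043, -0.006], [0.043, 0.999, 0.0], [0.006, -0.0, -1.0]]
ft_force: [-6.5, -0.1, -0.5]
opening: 0.0853
gripper_force: 3.7
```

```bash
python3 -m handwheel '{"translation":[[-0.004,-0.0004,0],[-0.004,-0.0004,0],[-0.004,-0.0004,0],[-0.004,-0.0004,0],[-0.004,-0.0004,0],[-0.004,-0.0004,0],[-0.004,-0.0004,0],[-0.003,-0.0003,0]],"roll":[0,0,0,0,0,0,0,0],"gripper":[0,0,0,0,0,0,0,0]}'
python3 - <<'E'
from cell import cams
import cv2
a=cams.grab_frame("side")[195:385,155:355,::-1]; b=cams.grab_frame("scene")[120:260,250:430,::-1]
a=cv2.resize(a,(400,380),interpolation=2);b=cv2.resize(b,(400,311),interpolation=2);b=cv2.copyMakeBorder(b,0,69,0,0,0)
cv2.imwrite("pics/m4.png",cv2.hconcat([a,b]))
E
```

```text
time: 6.85
eef_pos: [0.5146, 0.1359, 0.032]
orientation: [[-0.999, 0.043, -0.006], [0.043, 0.999, 0.0], [0.006, -0.0, -1.0]]
ft_force: [-6.0, 1.0, -0.9]
opening: 0.0853
gripper_force: 3.7
```

View pics/m4.png

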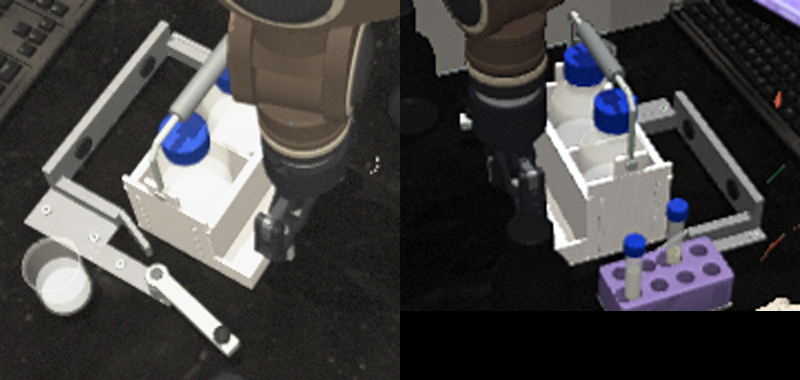

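Nine pictures viewed so far. The carrier is upright and entering the flared mouth, with clearance on the left side. I'll continue by force readings.

```bash
python3 -m handwheel '{"translation":[[-0.004,-0.0004,0],[-0.004,-0.0004,0],[-0.004,-0.0004,0],[-0.004,-0.0004,0],[-0.003,-0.0003,0]],"roll":[0,0,0,0,0],"gripper":[0,0,0,0,0]}'
```

```text
time: 7.58
eef_pos: [0.5331, 0.1331, 0.0318]
orientation: [[-0.999, 0.043, -0.006], [0.043, 0.999, -0.0], [0.006, -0.0, -1.0]]
ft_force: [-7.8, 0.8, -0.6]
opening: 0.0857
gripper_force: 3.9
```

```bash
python3 -m handwheel '{"translation":[[-0.004,-0.0003,0],[-0.004,-0.0003,0],[-0.004,-0.0003,0],[-0.003,-0.0003,0]],"roll":[0,0,0,0],"gripper":[0,0,0,0]}'; python3 -c "
from cell import get_obs
print(get_obs()['torque'])"
```

```text
time: 8.07
eef_pos: [0.5484, 0.1313, 0.0319]
orientation: [[-0.999, 0.043, -0.006], [0.043, 0.999, 0.0], [0.006, -0.0, -1.0]]
ft_force: [-7.6, 0.8, -0.1]
opening: 0.0856
gripper_force: 3.8
[0.21612714 1.4688429  0.08109553]
```

```bash
python3 -m handwheel '{"translation":[[-0.004,-0.0002,0],[-0.004,-0.0002,0],[-0.004,-0.0002,0],[-0.004,-0.0002,0]],"roll":[0,0,0,0],"gripper":[0,0,0,0]}'
```

```text
time: 8.57
eef_pos: [0.5642, 0.1298, 0.0318]
orientation: [[-0.999, 0.043, -0.006], [0.043, 0.999, -0.0], [0.006, -0.0, -1.0]]
ft_force: [-7.7, -0.1, -0.8]
opening: 0.0856
gripper_force: 3.8
```

```bash
python3 -m handwheel '{"translation":[[-0.004,0,0],[-0.004,0,0],[-0.004,0,0]],"roll":[0,0,0],"gripper":[0,0,0]}'
```

```text
time: 8.95
eef_pos: [0.5763, 0.1292, 0.0318]
orientation: [[-0.999, 0.043, -0.006], [0.043, 0.999, -0.0], [0.006, -0.0, -1.0]]
ft_force: [-7.3, 0.7, -0.9]
opening: 0.0854
gripper_force: 3.8
```

```bash
python3 -m handwheel '{"translation":[[-0.003,0,0],[-0.003,0,0],[-0.003,0,0]],"roll":[0,0,0],"gripper":[0,0,0]}'
```

```text
time: 9.32
eef_pos: [0.5852, 0.1288, 0.0318]
orientation: [[-0.999, 0.043, -0.006], [0.043, 0.999, -0.0], [0.006, -0.0, -1.0]]
ft_force: [-8.3, 0.5, -0.2]
opening: 0.0853
gripper_force: 3.8
```

```bash
python3 -m handwheel '{"translation":[[-0.003,0,0],[-0.002,0,0],[-0.002,0,0]],"roll":[0,0,0],"gripper":[0,0,0]}'
```

```text
time: 9.7
eef_pos: [0.5922, 0.1285, 0.0318]
orientation: [[-0.999, 0.043, -0.006], [0.043, 0.999, -0.0], [0.006, -0.001, -1.0]]
ft_force: [-7.2, 0.3, -0.2]
opening: 0.0856
gripper_force: 3.8
```

```bash
python3 -m handwheel '{"translation":[[-0.002,0,0],[-0.002,0,0]],"roll":[0,0],"gripper":[0,0]}'
```

```text
time: 9.95
eef_pos: [0.5962, 0.1283, 0.0318]
orientation: [[-0.999, 0.043, -0.006], [0.043, 0.999, -0.0], [0.006, -0.0, -1.0]]
ft_force: [-7.5, 0.0, -0.0]
opening: 0.0857
gripper_force: 3.8
```

```bash
python3 -m handwheel '{"translation":[[-0.002,0,0],[-0.002,0,0]],"roll":[0,0],"gripper":[0,0]}'
```

```text
time: 10.2
eef_pos: [0.6002, 0.1282, 0.0318]
orientation: [[-0.999, 0.043, -0.006], [0.043, 0.999, -0.0], [0.006, -0.0, -1.0]]
ft_force: [-7.5, 0.2, -0.5]
opening: 0.0851
gripper_force: 3.8
```

```bash
python3 -m handwheel '{"translation":[[-0.001,0,0],[-0.001,0,0]],"roll":[0,0],"gripper":[0,0]}'
```

```text
time: 10.45
eef_pos: [0.6006, 0.1281, 0.0317]
orientation: [[-0.999, 0.043, -0.009], [0.043, 0.999, 0.0], [0.009, -0.0, -1.0]]
ft_force: [-15.0, 0.4, 5.3]
opening: 0.0854
gripper_force: 7.6
```

```bash
python3 -m handwheel '{"translation":[[-0.001,0,0],[-0.001,0,0]],"roll":[0,0],"gripper":[0,0]}'
```

```text
time: 10.7
eef_pos: [0.6007, 0.1281, 0.0317]
orientation: [[-0.999, 0.043, -0.012], [0.043, 0.999, 0.0], [0.012, -0.0, -1.0]]
ft_force: [-22.1, 1.6, 9.3]
opening: 0.0854
gripper_force: 11.1
```

```bash
python3 -m handwheel '{"translation":[[-0.001,0,0],[-0.001,0,0]],"roll":[0,0],"gripper":[0,0]}'
```

```text
time: 10.95
eef_pos: [0.6007, 0.1281, 0.0316]
orientation: [[-0.999, 0.043, -0.016], [0.043, 0.999, 0.0], [0.016, -0.0, -1.0]]
ft_force: [-27.5, 1.8, 14.0]
opening: 0.0854
gripper_force: 14.6
```

The carrier is hard against the stop (27 N with no motion). I'll back off, rise, close the gripper and turn the wrist so the camera faces away from the black bottle.

```bash
python3 -m handwheel '{"translation":[[0.006,0,0],[0.02,0,0],[0.02,0,0],[0,0,-0.05],[0,0,-0.05],[0,0,-0.05],[0,0,0],[0,0,0],[0,0,0],[0,0,0],[0,0,0],[0,0,0]],"roll":[0,0,0,0,0,0,-9.4,-9.4,-9.4,-9.4,-9.4,0],"gripper":[0,0,0,0,0,255,255,255,255,255,255,255]}'
python3 - <<'E'
from cell import get_obs,cams
import cv2
o=get_obs();print(o['time'],o['eef_pos'],o['orientation'].tolist() if hasattr(o['orientation'],'tolist') else o['orientation'],o['qpos'],o['opening'])
a=cams.grab_frame("side")[195:385,155:355,::-1]; b=cams.grab_frame("wrist")[:,:,::-1]
a=cv2.resize(a,(400,380),interpolation=2);b=cv2.resize(b,(400,300),interpolation=3);b=cv2.copyMakeBorder(b,0,80,0,0,0)
cv2.imwrite("pics/m5.png",cv2.hconcat([a,b]))
E
```

```text
time: 12.45
eef_pos: [0.5633, 0.1301, 0.1834]
orientation: [[-0.715, -0.7, 0.001], [-0.7, 0.715, -0.0], [-0.001, -0.001, -1.0]]
ft_force: [-0.8, 0.2, 0.2]
opening: -0.0001
gripper_force: 0.0
12.45 [0.56328883 0.13005906 0.18339062] [[-0.7145603803374803, -0.6995732082848238, 0.0008883141528846973], [-0.6995735104731965, 0.7145606353993829, -4.221182882871312e-05], [-0.0006052240609982993, -0.0006516039507991662, -0.9999996045579854]] [ 1.30077754e+01  1.34043015e+01 -3.92136951e+00  7.26252827e+01
 -1.38124837e-02 -3.13850262e+01] -0.00011890381319644993
```

View pics/m5.png

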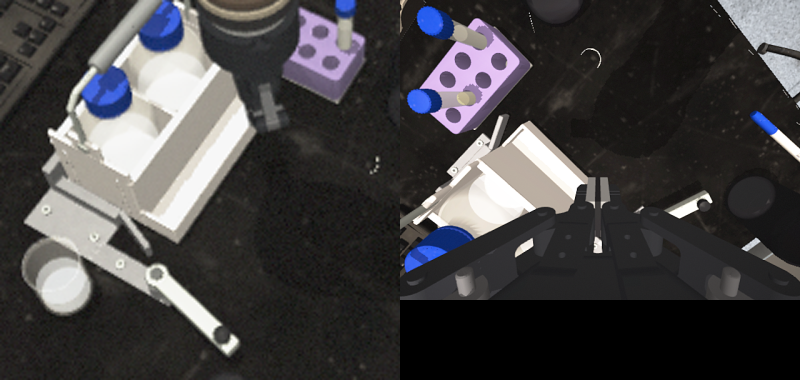

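The bay shows the carrier fully in, up against the back, with the latch still open. Now I'll go to the outer side of the latch bar.

```bash
python3 -m handwheel '{"translation":[[-0.0295,0.0323,0],[-0.0295,0.0323,0],[-0.0295,0.0323,0],[-0.0295,0.0323,0],[0,0,0.04],[0,0,0.04],[0,0,0.034],[0,0,0.02],[0,0,0]],"roll":[0,0,0,0,0,0,0,0,0],"gripper":[255,255,255,255,255,255,255,255,255]}'
python3 - <<'E'
from cell import get_obs
import numpy as np
o=get_obs();p=np.array(o['eef_pos']);R=np.array(o['orientation']);q=p[:2].copy();pv=np.array([.603,.260])
for deg in [165,170,180,190,200,210,220,230,240,250,260,267,272]:
    f=np.radians(deg);t=pv+.055*np.array([np.cos(f),np.sin(f)])+.023*np.array([np.sin(f),-np.cos(f)])
    d=R.T@[*(t-q),0];print(deg,t.round(4),(d*1000).round(1)[:2]);q=t
E
```

```text
time: 13.68
eef_pos: [0.5552, 0.3044, 0.0474]
orientation: [[-0.714, -0.7, -0.003], [-0.7, 0.714, -0.002], [0.003, 0.001, -1.0]]
ft_force: [-0.7, 0.3, -0.4]
opening: -0.0002
gripper_force: 0.0
165 [0.5558 0.2965] [ 5.1 -6.1]
170 [0.5528 0.2922] [ 5.1 -0.9]
180 [0.548 0.283] [ 9.9 -3.2]
190 [0.5448 0.2731] [ 9.2 -4.9]
200 [0.5435 0.2628] [ 8.2 -6.4]
210 [0.5439 0.2524] [ 7.  -7.7]
220 [0.5461 0.2423] [ 5.5 -8.8]
230 [0.55   0.2327] [ 3.9 -9.6]
240 [0.5556 0.2239] [  2.2 -10.2]
250 [0.5626 0.2162] [  0.4 -10.4]
260 [0.5708 0.2098] [ -1.4 -10.3]
267 [0.5772 0.2063] [-2.1 -7. ]
272 [0.5819 0.2042] [-2.  -4.8]
```

```bash
python3 -m handwheel '{"translation":[[0.005,-0.006,0],[0.005,-0.001,0],[0.010,-0.003,0],[0.009,-0.005,0],[0.008,-0.0065,0],[0,0,0]],"roll":[0,0,0,0,0,0],"gripper":[255,255,255,255,255,255]}'
```

```text
time: 14.42
eef_pos: [0.5445, 0.2625, 0.0493]
orientation: [[-0.714, -0.7, -0.001], [-0.7, 0.714, -0.001], [0.001, -0.0, -1.0]]
ft_force: [-0.5, 0.6, 0.7]
opening: 0.0
gripper_force: 0.0
```

```bash
python3 -m handwheel '{"translation":[[0.007,-0.0077,0],[0.0055,-0.0088,0],[0.004,-0.0096,0],[0.0022,-0.0102,0],[0,0,0]],"roll":[0,0,0,0,0],"gripper":[255,255,255,255,255]}'
```

```text
time: 15.05
eef_pos: [0.5575, 0.2237, 0.0492]
orientation: [[-0.714, -0.7, 0.0], [-0.7, 0.714, -0.001], [0.001, -0.001, -1.0]]
ft_force: [-0.1, 0.1, 0.5]
opening: 0.0
gripper_force: 0.0
```

```bash
python3 -m handwheel '{"translation":[[0.0004,-0.0104,0],[-0.0014,-0.0103,0],[-0.001,-0.0035,0],[0,0,0]],"roll":[0,0,0,0],"gripper":[255,255,255,255]}'
```

```text
time: 15.55
eef_pos: [0.5758, 0.2085, 0.0492]
orientation: [[-0.714, -0.701, 0.0], [-0.701, 0.714, -0.0], [0.0, -0.001, -1.0]]
ft_force: [-0.7, -0.6, -0.5]
opening: -0.0003
gripper_force: 0.0
```

```bash
python3 -m handwheel '{"translation":[[-0.001,-0.0035,0],[-0.001,-0.002,0],[0,0,0]],"roll":[0,0,0],"gripper":[255,255,255]}'
```

```text
time: 15.92
eef_pos: [0.5806, 0.2065, 0.0492]
orientation: [[-0.713, -0.701, -0.0], [-0.701, 0.713, 0.0], [0.0, 0.0, -1.0]]
ft_force: [-1.4, 0.7, 0.5]
opening: -0.0
gripper_force: 0.5
```

```bash
python3 -m handwheel '{"translation":[[-0.001,-0.001,0],[-0.001,-0.001,0],[0,0,0]],"roll":[0,0,0],"gripper":[255,255,255]}'
```

```text
time: 16.3
eef_pos: [0.5814, 0.2064, 0.049]
orientation: [[-0.713, -0.701, -0.004], [-0.701, 0.713, 0.0], [0.003, 0.003, -1.0]]
ft_force: [-8.6, 1.5, 4.2]
opening: 0.0006
gripper_force: 4.2
```

The resistance at TCP x 0.581 fits the bar at its stop. One more small press, then retreat and check the angle by mask.

```bash
python3 -m handwheel '{"translation":[[-0.0007,-0.0007,0],[0,0,0],[0.004,0.004,0],[0.02,0.02,0],[0.02,0.02,0],[0,0,-0.05],[0,0,-0.05],[0.03,0.03,-0.03],[0.03,0.03,-0.03],[0.03,-0.03,0],[0.03,-0.03,0],[0,0,0]],"roll":[0,0,0,0,0,0,0,0,0,0,0,0],"gripper":[255,255,255,255,255,255,255,255,255,255,255,255]}'
python3 - <<'E'
from cell import get_obs,cams
from h import *
import cv2
np.set_printoptions(precision=4,suppress=True)
def proj(P):
    i=cams.camera_info("side");c=np.array(i['orientation']).T@(np.array(P)-i['eye']);q=i['mtx']@[c[0],-c[1],-c[2]];return q[:2]/q[2]
im=cams.grab_frame("side"); cv2.imwrite("pics/fin.png",im[:,:,::-1]); g=im.min(2); old=cv2.imread("pics/side0.png").min(2)
pv=np.array([.603,.260])
for r in (20,40,60,70,100):
    row=[]
    for deg in (165,255,261,264,267,270,273,279):
        f=np.radians(deg);u,v=proj([*(pv+r/1000*np.array([np.cos(f),np.sin(f)])),.038]).round().astype(int);row.append(int(g[v,u]))
    print(r,row)
f=np.radians(267.5);k=proj([*(pv+.086*np.array([np.cos(f),np.sin(f)])),.05]);print("knob expected",k)
u,v=k.round().astype(int);w=g[v-12:v+13,u-12:u+13]
m=((w<60)*255).astype(np.uint8);n,l,st,ce=cv2.connectedComponentsWithStats(m)
for j in range(1,n): 
    p=ce[j]+[u-12,v-12];P=ray("side",p,.05);d=P[:2]-pv
    if st[j,4]>6: print(st[j,4],p,P,np.degrees(np.arctan2(d[1],d[0]))%360,np.linalg.norm(d))
E
```

```text
time: 17.8
eef_pos: [0.4369, 0.1208, 0.21]
orientation: [[-0.715, -0.699, 0.002], [-0.699, 0.715, -0.001], [-0.001, -0.002, -1.0]]
ft_force: [0.7, 0.6, 0.6]
opening: -0.0002
gripper_force: 0.0
20 [109, 244, 244, 243, 243, 243, 243, 243]
40 [34, 125, 237, 243, 242, 242, 243, 224]
60 [33, 31, 135, 242, 241, 241, 241, 247]
70 [33, 22, 129, 235, 241, 241, 238, 247]
100 [35, 41, 42, 80, 51, 164, 158, 247]
knob expected [258.7649 292.218 ]
167 [267.6647 294.3413] [0.5822 0.1701 0.05  ] 256.9499861326866 0.0922548583867654
```

```bash
python3 -c "
from cell import workorder
print(workorder.sign_off())"
```

```text
the job is handed in; nothing more can be done
None
```

I handed the job in without seeing a verdict: the carrier was pushed hard against the bay's back stop, and the latch was swung round to its stop, at about 90° by the last image check.

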